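Roll the bar blank into the V-block

ROBOT

A 6-joint arm with a two-finger parallel gripper is mounted at the origin on a cart in front of the work surface, level with it; the furniture and walls round the work are solid. World frame = base frame: x ahead of the robot, y to its left, z up, the work surface at z = 0. Lengths are in m, angles in rad, forces in N, time in s.
With the tool pointing down it reaches from about 0.3 to 0.775 m from the base axis. Payload 14.6 kg.
Tool frame: the origin (TCP) lies on the centre line of the jaws, within the pads' length; the fingertips stand 19 mm ahead of it and the grasp point (between the pads) is the TCP; z points along the fingers, y is the direction in which the jaws open and shut (so a half turn about z gives the same grasp; the last joint's range is limited). The gripper opens to 94 mm and grips with 3 to 60 N. Pads are 16 mm wide; open, the fingers measure 119 mm over their backs; the gripper's body (75 mm by 177 mm) begins 78 mm behind the grasp point.
Start: joints at [1.037, 0.3, 1.521, -0, 1.321, -0.067], TCP at [0.248, 0.491, 0.224] pointing down, gripper open.
Joint ranges: [-3.03, 3.03], [-0.79, 2.21], [0.23, 2.52], [-1.04, 4.18], [0, 3.07], [-2.55, 2.55]. Speed limits (rad/s): [2.22, 2.22, 2.57, 3.14, 3.14, 3.14].

INTERFACE

Orientations are given as [roll, pitch, yaw] about the fixed x, y, z axes, in that order (R = Rz(yaw) Ry(pitch) Rx(roll)).
In Python, from station import ctrl gives the robot as it stands. The module is installed in compiled form; this text tells all that it offers.
- The arm moves only by the shell command python3 -m creep 'ROWS' [FORCE]. ROWS is a JSON object of lists of equal length, an entry for each row: "translation": the shift along the world's x, y, z in mm, a list of three; "yaw": the turn about the world's z in rad; "gripper": the closure in counts, from 0 (fully open) to 255 (shut). A call has 1 to 5 rows; each row is the pose to reach, as a shift and turn from the pose measured when the call began; what a row does not reach only later rows make up. A row lasts 1/12 s, in which the tool goes at most 41.7 mm and 7.16 degrees, less where a joint would pass 70% of its speed; a pose out of reach is approached as far as the arm can. A call with a gripper value outside its range is refused whole. The fingers move at their own pace and stop on an object; FORCE is the grip in N (left out, the last holds). Time passes only in rows, so rows that repeat a pose let the fingers close. It gives the time, the measured TCP pose, the force and the opening at its end, in the units of the state.
- ctrl.get_obs(): the state, without advancing time (a new reading comes with each control period).
- ctrl.camera(name): name is "side" or "top"; returns a dict with "pixels" (400x640x3 uint8, red, green, blue), "depth" (400x640 float32, m along the optical axis (not along the pixel's ray), 0 where there is no reading), "fx", "fy", "cx", "cy" (pixels), "R" (3x3) and "t" (3): a world point X has camera coordinates R X + t. Camera axes: x right, y down, z forward; pixel columns grow to the right and rows downward; lengths in m; the calibration is good to about 2 mm. A picture is of the moment at which its call begins.
- ctrl.hand_in(): hands the job in, once; it reports no verdict.
The state is a dict: "time_s": time; "qpos": joint angles; "joint_vel": joint speeds; "tau": joint torques, N m; "ee_pos": TCP position; "eef_rot": TCP orientation; "force": force on the tool from outside, world axes, zero at the start; "moment": the same for the moment, N m; "grip_width": finger opening in m.
Only numpy, scipy, OpenCV 4.12 (cv2) and the standard library are available. Lean on these libraries where they do the work, as an engineer would, in place of code of your own. Each camera call takes 0.05 s, during which the arm holds its last target. There are 200 camera calls.

TASK

Roll the long round bar along the bench, pushing its side with the fingertips, up the little ramp until it drops into the groove of the V-block; then push its free end to slide it along the groove until its other end rests against the end stop. Do not pick the bar up, and leave the short bar, the sample pot, the tape, the small beaker and the timer where they are.

Things in the scene. Friction and masses are not known exactly. Their poses are not given: they have to be found in the camera images.
- long_bar: the long one of two plain aluminium round bars: 40 mm diameter, 120 mm long, 0.3 to 0.55 kg, smooth, lying on the bench on the robot side of the V-block, within 0.2 rad of parallel to the groove. Origin at its middle, on its axis (20 mm up at the start); its y axis runs along it, towards the end that faces the end stop; x and z turn as it rolls. It rolls easily and soon stops when let go
- v_block: fixed steel V-block, 200 mm long (y = -100 to 100 mm), with a lead-in ramp on the robot side, a groove, an upright back wall 40 mm high at x = 24 to 52 mm and a plate as end stop at the +y end; open at the -y end. Origin on the bench under the bottom of the groove, at mid-length; x points across the groove, away from the robot; y along the groove to the stop; z up
- lip (a point): top of the ramp at mid-length of the V-block: a lip 11 mm high, 16 mm on the robot side of the groove bottom. The ramp rises to it at 18 degrees from the bench, from 49 mm on the robot side of the groove bottom. Past the lip a bar drops 6 mm into the groove by itself. Axes as the V-block
- groove (a point): axis of a seated bar at mid-length of the V-block: 25 mm above the bench, x = 0, y = 0 of the V-block. The groove faces slope at 30 degrees to a bottom 2 mm above the bench; a seated bar clears the back wall by 4 mm. Axes as the V-block
- stop_face (a point): point on the inner face of the end stop, on the axis of a seated bar: 25 mm above the bench, x = 0, y = 100 mm of the V-block. The stop plate is 12 mm thick and 46 mm high, x = -30 to 52 mm. A seated bar pushed home has its middle 60 mm short of this point
- short_bar: the short off-cut: plain aluminium round bar, 40 mm diameter, 70 mm long, lying on its side to the left of the long bar; bystander. Origin at its centre, its y axis along the bar
- sample_pot: white sample pot with a red screw lid, 68 mm across, 63 mm high, right of the long bar; bystander. Origin at the centre of its underside
- tape: roll of tape lying flat, 65 mm across, 19 mm high, near the right end of the V-block; bystander. Origin at the centre of its underside
- small_beaker: small clear beaker, 45 mm across, 58 mm high, near the left end of the V-block; bystander. Origin at the centre of its underside
- bench_timer: white bench timer, 60 x 66 x 18 mm, far left; bystander. Origin at the centre of its underside
Not all that is in view belongs to the job. Leave any red look-alike of the long_bar alone.

How it is judged:
On the way, in this order (a step that is already met when the one before it is completed fails the run):
1. the long bar has rolled at least a quarter turn on the bench, before the groove (angle between long_bar's own z axis and vertical above 1.4 rad and height (world z) of long_bar below 0.027 m and x of long_bar in the frame of v_block below -0.03 m).
2. the long bar lies in the groove (x of long_bar in the frame of v_block between -0.004 and 0.004 m and height (world z) of long_bar between 0.022 and 0.028 m and angle between the y axis of long_bar and the y axis of v_block, either way round below 0.05 rad), for 0.2 s.
At the end, for the whole second after the job is handed in: The long bar lies at rest in the groove (axis within 4 mm of the seated line across the groove, 22 to 28 mm high, within 0.05 rad of the groove), its end within 4 mm of the end stop, and none of short bar, sample pot, tape, small beaker and timer has moved more than 20 mm (all of step 2 and y of long_bar in the frame of v_block between 0.036 and 0.044 m and linear speed of long_bar below 0.01 m/s and distance of each of short_bar, sample_pot, tape, small_beaker, bench_timer from where it was at the start of the episode below 0.02 m); the robot touches nothing.
It fails at once if the long bar is picked up (its middle more than 40 mm above the bench) (height (world z) of long_bar above 0.04 m).
It fails at once if the short bar, sample pot, tape, small beaker or timer is pushed out of its place (moved more than 20 mm) (distance of any of short_bar, sample_pot, tape, small_beaker, bench_timer from where it was at the start of the episode above 0.02 m).
It fails at once if the sample pot or small beaker is tipped over (angle between any of sample_pot, small_beaker's own z axis and vertical above 0.5 rad).
It also fails if it takes over 58 s, if anything falls off the work surface, if the arm or the gripper's body presses on something with over 40 N, if the wrist force passes 120 N, or if a joint passes its speed limit or range.

## Working session

There is one attempt and no reset: what is moved stays moved. The work goes in short steps, Python scripts to look and compute and a shell command to move; the robot and the scene stay as the last step left them, time stands still between calls to the robot, and variables do not carry over. Pictures are saved under pics/ and viewed, about 8 in all and at most 12, crops included, and the job is handed in when it is done.

```bash
mkdir -p pics; cat > h.py <<'E'
import numpy as np, cv2
from station import ctrl
def shot(n,fn):
    c=ctrl.camera(n); cv2.imwrite(f'pics/{fn}.png',c['pixels'][...,::-1]); np.savez(f'pics/{fn}.npz',**c); return c
def cloud(c):
    v,u=np.mgrid[:400,:640]; d=c['depth']
    P=np.stack([(u-c['cx'])/c['fx']*d,(v-c['cy'])/c['fy']*d,d],-1)
    return (P-np.array(c['t']))@np.array(c['R'])
E
python3 - <<'E'
from h import *
o=ctrl.get_obs(); print(o['time_s'],o['ee_pos'],o['eef_rot'],o['grip_width'])
for n in('top','side'):
    c=shot(n,n+'0'); print(n,c['fx'],-np.array(c['R']).T@c['t'],c['R'])
E
```

```text
0.0 [0.24738635 0.49095406 0.22388838] [-3.14043828e+00 -7.14107430e-05  2.67481437e+00] 0.09393895606996065
top 389.76414961494885 [0.31178868 0.12368217 1.03214909] [[-0.09942027 -0.99504292  0.00228064]
 [-0.97438599  0.09689119 -0.20293853]
 [ 0.20171158 -0.02239842 -0.97918882]]
side 439.4699848722569 [-0.06530283 -0.9150956   0.7880695 ] [[ 0.87627189 -0.48177462  0.00638689]
 [-0.25049224 -0.46684931 -0.84811872]
 [ 0.41158379  0.74158272 -0.52976773]]
```

View pics/top0.png

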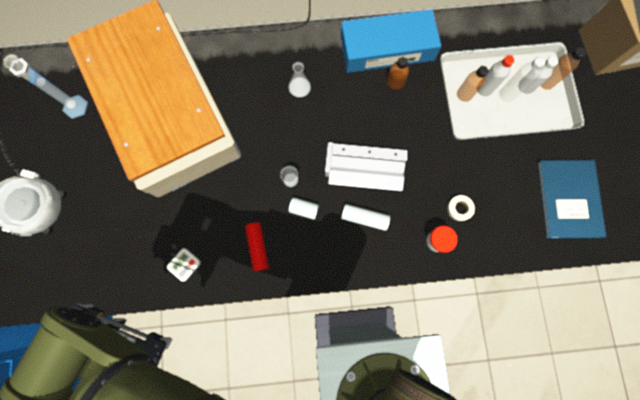

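View pics/side0.png

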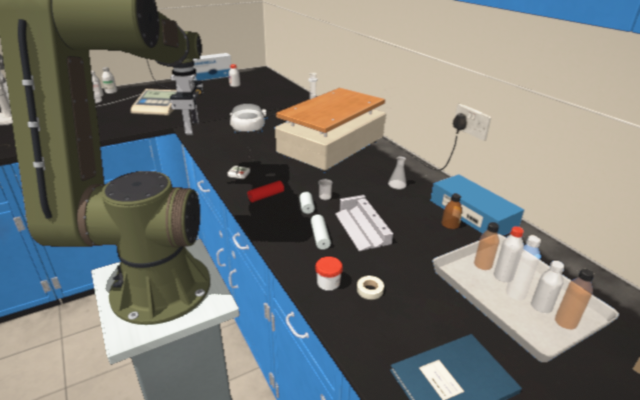

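Top view: V-block around (366,167) with its stop at the left end (about 327,160), long bar (366,217), short bar (303,208), pot (441,239), tape (461,207), beaker (289,176), timer (184,265). The red look-alike is at (257,246). Next I'll measure them.

```bash
python3 - <<'E'
from h import *
c=dict(np.load('pics/top0.npz')); P=cloud(c); g=c['pixels'].min(-1)
def blob(u0,u1,v0,v1,th,name,zmin=.004):
    m=np.zeros((400,640),bool); m[v0:v1,u0:u1]=g[v0:v1,u0:u1]>th
    p=P[m]; p=p[p[:,2]>zmin]; r=cv2.minAreaRect((p[:,:2]*1000).astype(np.float32))
    print(name,len(p),'rect',np.round(r[0]),np.round(r[1]),round(r[2],1),'zmax',np.percentile(p[:,2],[5,50,98]).round(4)); print(cv2.boxPoints(r).round()); return p
L=blob(335,396,199,235,100,'long'); S=blob(284,322,194,222,100,'short'); V=blob(320,412,138,194,100,'V'); blob(446,478,190,224,100,'tape')
def ray(u,v,z):
    R=c['R'];t=c['t'];o=-R.T@t;d=R.T@np.array([(u-c['cx'])/c['fx'],(v-c['cy'])/c['fy'],1]);return (o+d*(z-o[2])/d[2])[:2].round(4)
print('pot lid',ray(444,239,.063),'beaker',ray(289,176,.058))
# bar axis by silhouettes: ray onto z=.02ish
for n,(u0,u1,v0,v1) in dict(long=(335,396,199,235),short=(284,322,194,222),V=(320,412,138,194)).items():
    m=np.zeros((400,640),np.uint8); m[v0:v1,u0:u1]=g[v0:v1,u0:u1]>90
    k=max(cv2.findContours(m,0,2)[0],key=cv2.contourArea); b=cv2.boxPoints(cv2.minAreaRect(k)); print(n,b.round(1).tolist(),[ray(*q,.022).tolist() for q in b])
# V profile
a=np.median(P[150:185,:,:],1)
for v in range(140,196,3): print(v,P[v,366].round(3),g[v,366])
cv2.imwrite('pics/crop.png',cv2.resize(c['pixels'][130:260,270:480,::-1],None,fx=3.8,fy=3.8,interpolation=3))
E
```

```text
long 698 rect [386.  28.] [120. 211.] 67.4 zmax [0.0251 0.0362 0.0424]
[[266.  13.]
 [460. -68.]
 [506.  43.]
 [312. 124.]]
short 410 rect [422. 158.] [ 77. 218.] 87.7 zmax [0.0236 0.0363 0.0416]
[[312. 124.]
 [530. 115.]
 [533. 192.]
 [315. 200.]]
V 2583 rect [474.   0.] [212. 362.] 80.1 zmax [0.0048 0.0127 0.0465]
[[ 277.  -73.]
 [ 634. -135.]
 [ 671.   74.]
 [ 314.  136.]]
tape 386 rect [384. -89.] [ 64. 447.] 25.2 zmax [0.0079 0.0185 0.023 ]
[[ 260.   99.]
 [ 450. -305.]
 [ 508. -278.]
 [ 318.  127.]]
pot lid [ 0.3837 -0.1879] beaker [0.585  0.1831]
long [[339.70001220703125, 218.8000030517578], [343.8999938964844, 203.0], [391.20001220703125, 215.6999969482422], [387.0, 231.39999389648438]] [[0.4664, 0.0627], [0.5071, 0.0471], [0.4612, -0.073], [0.4211, -0.0565]]
short [[286.29998779296875, 211.8000030517578], [290.8999938964844, 196.1999969482422], [319.20001220703125, 204.5], [314.6000061035156, 220.10000610351562]] [[0.4988, 0.2004], [0.5394, 0.1849], [0.5096, 0.1124], [0.4693, 0.1284]]
V [[322.5, 183.89999389648438], [326.70001220703125, 141.39999389648438], [408.0, 149.39999389648438], [403.8999938964844, 191.89999389648438]] [[0.5646, 0.098], [0.6825, 0.0748], [0.6378, -0.1431], [0.5214, -0.115]]
140 [ 0.684 -0.036 -0.001] 37
143 [ 0.674 -0.035  0.002] 32
146 [ 0.667 -0.034 -0.001] 169
149 [ 0.644 -0.027  0.041] 246
152 [ 0.635 -0.025  0.042] 244
155 [ 0.628 -0.025  0.038] 247
158 [ 0.623 -0.026  0.026] 186
161 [ 0.619 -0.026  0.014] 252
164 [ 0.61  -0.025  0.015] 251
167 [ 0.604 -0.025  0.008] 251
170 [ 0.596 -0.025  0.004] 221
173 [ 0.586 -0.023  0.012] 236
176 [ 0.578 -0.022  0.01 ] 254
179 [ 0.57  -0.021  0.009] 253
182 [ 0.562 -0.02   0.006] 254
185 [ 0.555 -0.02   0.002] 255
188 [ 0.547 -0.019 -0.001] 101
191 [ 0.538 -0.018  0.001] 36
194 [ 0.531 -0.018 -0.005] 37
```

View pics/crop.png

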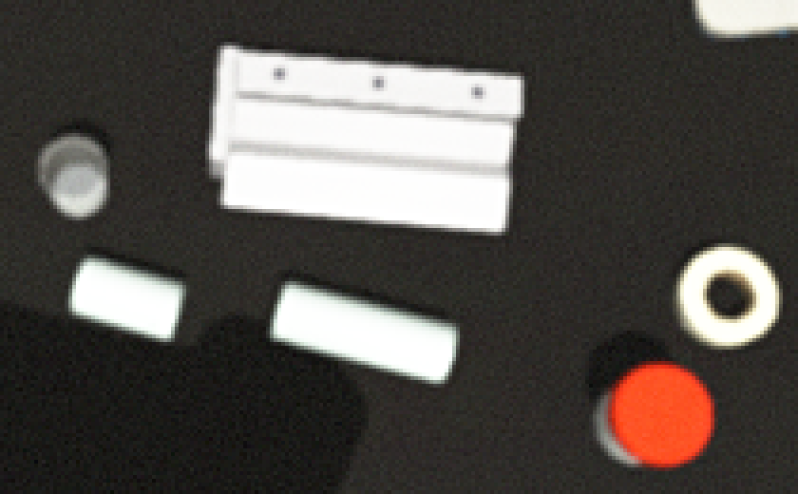

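```bash
cat > blk.py <<'E'
from h import *
def ray(c,u,v,z):
    R=c['R'];t=c['t'];o=-R.T@t;d=R.T@np.array([(u-c['cx'])/c['fx'],(v-c['cy'])/c['fy'],1]);return (o+d*(z-o[2])/d[2])[:2]
E
python3 - <<'E'
from blk import *
c=dict(np.load('pics/top0.npz')); s=dict(np.load('pics/side0.npz'))
px=lambda a,b:(a/3.8+270-.37,b/3.8+130-.37)
for n,A,B,z in (('front',(221,207),(508,233),0),('groove',(228,148),(512,173),.002),('wall',(238,96),(522,118),.04),('wallback',(238,48),(522,77),.04)):
    a,b=ray(c,*px(*A),z),ray(c,*px(*B),z); d=a-b; print(n,a.round(4),b.round(4),np.linalg.norm(d).round(4),np.arctan2(d[1],d[0]).round(4))
g=s['pixels'].min(-1)
cv2.imwrite('pics/sidecrop.png',cv2.resize(s['pixels'][185:255,290:400,::-1],None,fx=7,fy=7,interpolation=3))
E
python3 -m creep '{"translation":[[13,-38,0],[26,-76,0],[39,-114,0],[52,-152,0],[65,-190,0]],"yaw":[0.02,0.04,0.06,0.08,0.1],"gripper":[65,65,65,65,65]}'
python3 -m creep '{"translation":[[13,-38,0],[26,-76,0],[39,-114,0],[52,-152,0],[65,-190,0]],"yaw":[0,0,0,0,0],"gripper":[65,65,65,65,65]}'
```

```text
front [0.5681 0.0833] [ 0.5287 -0.1191] 0.2062 1.3787
groove [0.6108 0.0739] [ 0.5719 -0.1278] 0.2053 1.3807
wall [0.6367 0.0648] [ 0.6011 -0.1311] 0.1991 1.391
wallback [0.672  0.0611] [ 0.6309 -0.1354] 0.2008 1.3648
time_s: 0.52
ee_pos: [0.3124, 0.2992, 0.2237]
eef_rot: [-3.14, -0.0, 2.776]
force: [0.4, -0.9, 0.6]
grip_width: 0.0702
time_s: 0.93
ee_pos: [0.3773, 0.1072, 0.2237]
eef_rot: [-3.14, -0.0, 2.777]
force: [0.9, 1.1, 0.4]
grip_width: 0.0705
```

View pics/sidecrop.png

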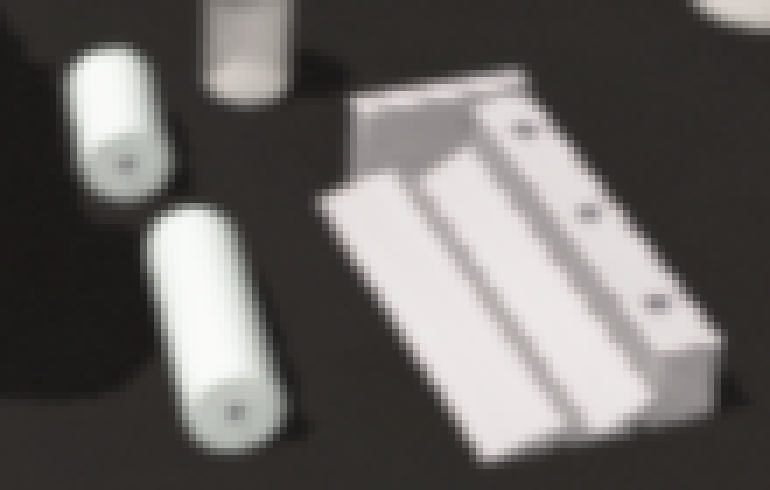

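The side view confirms the end stop is at the far (left) end, and nothing blocks the way. Block angle is 1.38 rad, groove origin about (0.596,-0.028). I'll lower behind the bar.

```bash

python3 -m creep '{"translation":[[13,-31,0],[27,-63,0],[37,-94,0],[37,-94,-40],[37,-94,-80]],"yaw":[0,0,0,0,0],"gripper":[65,65,65,65,65]}'
python3 -m creep '{"translation":[[0,0,-40],[0,0,-80],[0,0,-106],[0,0,-106],[0,0,-106]],"yaw":[0,0,0,0,0],"gripper":[65,65,65,65,65]}'
python3 - <<'E'
from h import *
shot('top','top1');c=shot('side','side1')
cv2.imwrite('pics/s1.png',cv2.resize(c['pixels'][150:300,230:430,::-1],None,fx=4,fy=4))
E
```

```text
time_s: 1.35
ee_pos: [0.4153, 0.0116, 0.1437]
eef_rot: [-3.142, 0.004, 2.773]
force: [1.5, -0.2, -1.0]
grip_width: 0.07
time_s: 1.77
ee_pos: [0.4149, 0.0117, 0.0375]
eef_rot: [-3.141, 0.001, 2.773]
force: [0.5, 0.4, -0.1]
grip_width: 0.0701
```

View pics/s1.png

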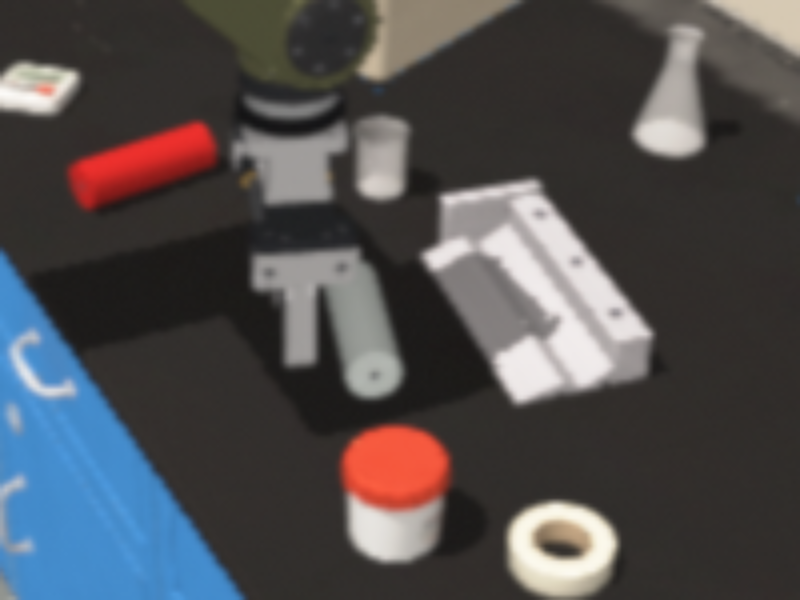

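```bash

python3 -m creep '{"translation":[[6.5,-2,0],[13,-4,0],[19.5,-6,0],[24,-8,0],[28,-9,0]],"yaw":[0,0,0,0,0],"gripper":[65,65,65,65,65]}'
python3 -m creep '{"translation":[[5,-1,0],[10,-2,0],[15,-3,0],[20,-4,0],[25,-5,0]],"yaw":[0.03,0.06,0.09,0.12,0.15],"gripper":[65,65,65,65,65]}'
python3 -m creep '{"translation":[[4,-1,0],[8,-2,0],[10,-2,0],[10,-2,0],[10,-2,0]],"yaw":[0.03,0.03,0.03,0.03,0.03],"gripper":[65,65,65,65,65]}'
python3 - <<'E'
from h import *
shot('top','top2');c=shot('side','side2')
cv2.imwrite('pics/s2.png',cv2.resize(c['pixels'][150:300,230:430,::-1],None,fx=4,fy=4))
E
```

```text
time_s: 2.28
ee_pos: [0.4452, 0.0023, 0.0396]
eef_rot: [3.141, 0.007, 2.773]
force: [-0.2, -0.1, -0.4]
grip_width: 0.0706
time_s: 2.7
ee_pos: [0.4707, -0.0029, 0.0396]
eef_rot: [3.141, 0.006, 2.925]
force: [1.0, 0.1, 0.3]
grip_width: 0.0701
time_s: 3.12
ee_pos: [0.4806, -0.0049, 0.0395]
eef_rot: [3.141, 0.006, 2.954]
force: [0.1, 0.8, -0.6]
grip_width: 0.0697
```

View pics/s2.png

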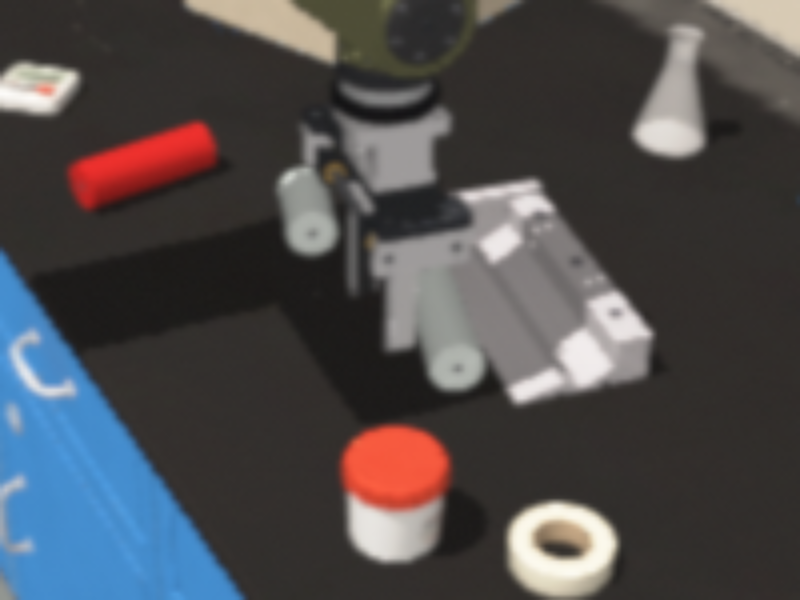

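```bash

python3 -m creep '{"translation":[[6,-1.2,0],[12,-2.4,0],[18,-3.6,0],[24,-4.8,0],[30,-6,0]],"yaw":[0,0,0,0,0],"gripper":[65,65,65,65,65]}'
python3 -m creep '{"translation":[[4,-0.8,0],[8,-1.6,0],[12,-2.4,0],[16,-3.2,0],[20,-4,0]],"yaw":[0,0,0,0,0],"gripper":[65,65,65,65,65]}'
python3 -m creep '{"translation":[[3,-0.6,0],[6,-1.2,0],[9,-1.8,0],[12,-2.4,0],[15,-3,0]],"yaw":[0,0,0,0,0],"gripper":[65,65,65,65,65]}'
python3 - <<'E'
from h import *
c=shot('top','top3');cs=shot('side','side3')
cv2.imwrite('pics/s3.png',cv2.resize(cs['pixels'][165:275,270:420,::-1],None,fx=5,fy=5))
E
```

```text
time_s: 3.63
ee_pos: [0.5111, -0.011, 0.0396]
eef_rot: [3.141, 0.006, 2.954]
force: [-2.3, -0.3, 0.5]
grip_width: 0.07
time_s: 4.05
ee_pos: [0.5301, -0.0148, 0.0392]
eef_rot: [3.141, 0.002, 2.954]
force: [-10.8, 1.6, 6.5]
grip_width: 0.0697
time_s: 4.47
ee_pos: [0.544, -0.0176, 0.039]
eef_rot: [3.141, -0.002, 2.954]
force: [-10.5, 2.9, 7.8]
grip_width: 0.0701
```

View pics/s3.png

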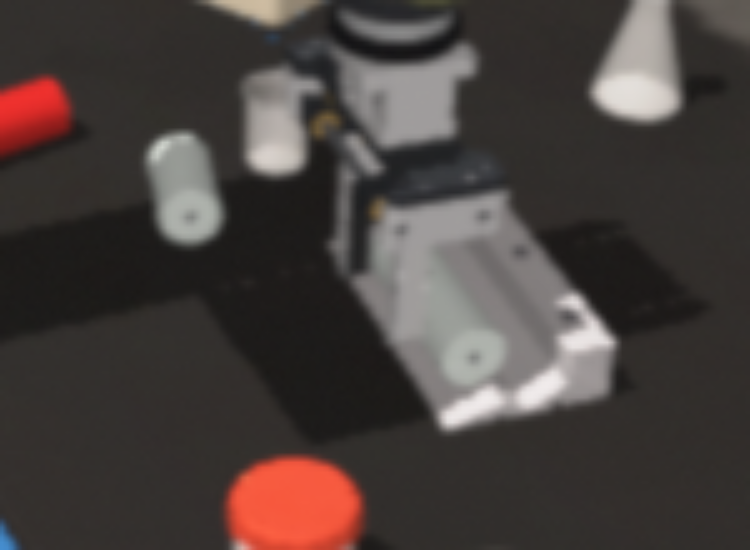

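Bar is on the ramp just before the lip, still square to the groove. I'll push over slowly.

```bash

python3 -m creep '{"translation":[[2.5,-0.5,0],[5,-1,0],[7.5,-1.5,0],[10,-2,0],[12,-2.4,0]],"yaw":[0,0,0,0,0],"gripper":[65,65,65,65,65]}'
python3 - <<'E'
from h import *
c=shot('top','top4');cs=shot('side','side4')
cv2.imwrite('pics/s4.png',cv2.resize(cs['pixels'][165:275,270:420,::-1],None,fx=5,fy=5))
E
```

```text
time_s: 4.98
ee_pos: [0.5571, -0.0202, 0.039]
eef_rot: [3.141, 0.0, 2.954]
force: [0.5, -0.1, 0.4]
grip_width: 0.0699
```

View pics/s4.png

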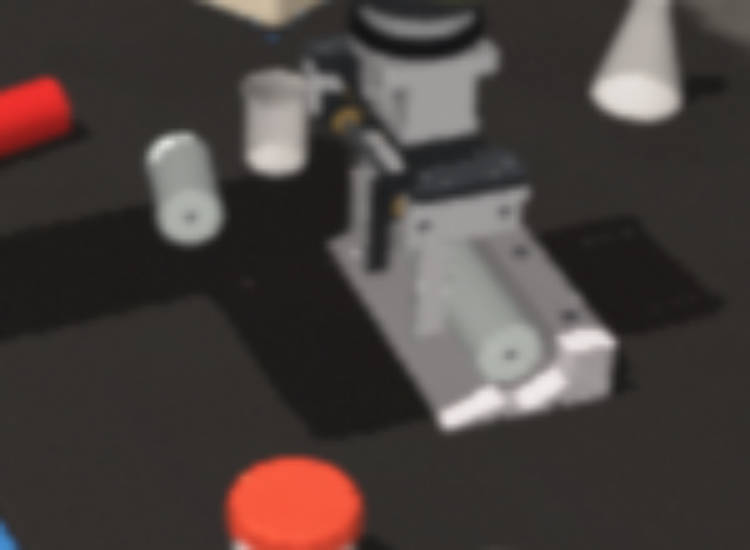

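Force has dropped to zero and the bar looks seated. I'll back off, lift, close the fingers and measure.

```bash

python3 -m creep '{"translation":[[-10,2,0],[-20,4,0],[-20,4,30],[-20,4,70],[-20,4,90]],"yaw":[0,0,0,0,0],"gripper":[65,65,65,160,255]}'
python3 -m creep '{"translation":[[-20,-36,0],[-40,-72,0],[-60,-108,0],[-60,-108,0],[-60,-108,0]],"yaw":[0,0,0,0,0],"gripper":[255,255,255,255,255]}'
python3 - <<'E'
from blk import *
c=shot('top','top5');cs=shot('side','side5'); P=cloud(c)
O=np.array([.596,-.028]);xb=np.array([.9819,-.1896]);yb=np.array([.1896,.9819])
B=np.stack([(P[...,:2]-O)@xb,(P[...,:2]-O)@yb,P[...,2]],-1)
m=(abs(B[...,0])<.018)&(abs(B[...,1])<.098)&(B[...,2]>.03)&(B[...,2]<.06); q=B[m]
print(len(q),np.percentile(q,[1,3,50,97,99],axis=0).round(4)); k=q[q[:,2]>.038]; print(np.polyfit(k[:,1],k[:,0],1))
cv2.imwrite('pics/s5.png',np.hstack([cv2.resize(c['pixels'][125:225,280:440,::-1],(640,400)),]))
cv2.imwrite('pics/s5.png',np.vstack([cv2.resize(c['pixels'][135:205,300:430,::-1],(550,296)),cv2.resize(cs['pixels'][180:254,300:430,::-1],(550,300))]))
E
```

```text
time_s: 5.5
ee_pos: [0.538, -0.0163, 0.1327]
eef_rot: [3.141, 0.004, 2.954]
force: [0.8, 0.2, 1.2]
grip_width: 0.0599
time_s: 5.92
ee_pos: [0.4775, -0.1257, 0.133]
eef_rot: [3.141, 0.005, 2.951]
force: [0.1, 0.5, 1.2]
grip_width: 0.0271
564 [[-0.0168 -0.0711  0.0309]
 [-0.0161 -0.0663  0.0322]
 [-0.0018 -0.0128  0.0419]
 [ 0.0162  0.0412  0.0468]
 [ 0.0173  0.0434  0.0478]]
[-0.02364073  0.00061233]
```

View pics/s5.png

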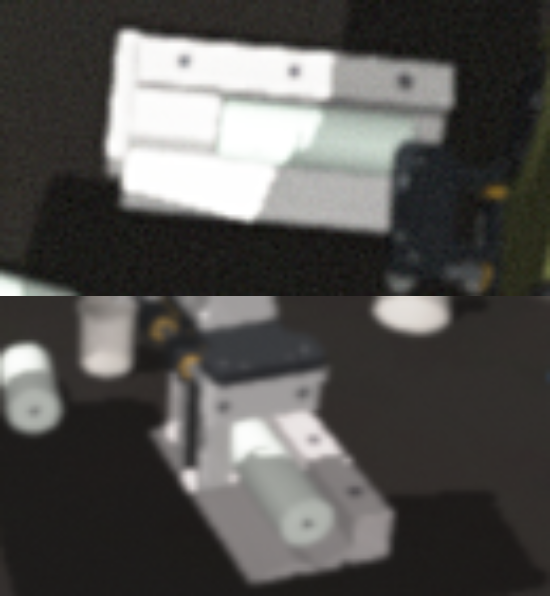

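Bar is seated (x≈0) with its free end at y≈-77 mm, so it needs about 57 mm of slide. I'll put the closed fingers behind that end.

```bash

python3 -m creep '{"translation":[[32,-8,0],[64,-16,0],[94,-20,0],[94,-20,0],[94,-20,0]],"yaw":[0,0,0,0,0],"gripper":[255,255,255,255,255]}'
python3 -m creep '{"translation":[[0,0,-30],[0,0,-60],[0,0,-80],[0,0,-90],[0,0,-90]],"yaw":[0,0,0,0,0],"gripper":[255,255,255,255,255]}'
python3 - <<'E'
from blk import *
c=shot('top','top6');cs=shot('side','side6')
cv2.imwrite('pics/s6.png',np.vstack([cv2.resize(c['pixels'][135:205,300:430,::-1],(550,296)),cv2.resize(cs['pixels'][180:254,300:430,::-1],(550,300))]))
E
```

```text
time_s: 6.43
ee_pos: [0.5733, -0.1425, 0.1317]
eef_rot: [3.14, 0.003, 2.956]
force: [-0.7, -0.5, -0.5]
grip_width: 0.0005
time_s: 6.85
ee_pos: [0.572, -0.1414, 0.0399]
eef_rot: [3.14, -0.0, 2.957]
force: [0.1, 0.3, 0.1]
grip_width: 0.0008
```

View pics/s6.png

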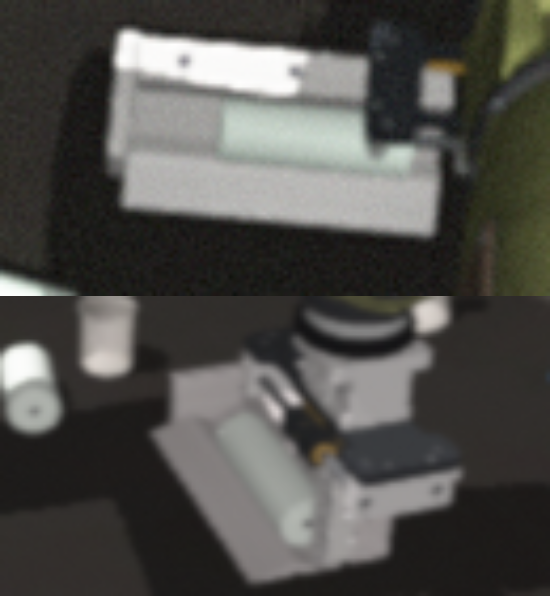

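```bash

python3 -m creep '{"translation":[[1,5,0],[2,10,0],[3,15,0],[4,20,0],[5,25,0]],"yaw":[0,0,0,0,0],"gripper":[255,255,255,255,255]}'
python3 -m creep '{"translation":[[1,5,0],[2,10,0],[3,15,0],[4,20,0],[5,25,0]],"yaw":[0,0,0,0,0],"gripper":[255,255,255,255,255]}'
python3 -m creep '{"translation":[[0.8,4,0],[1.6,8,0],[2.4,12,0],[3.2,16,0],[4,20,0]],"yaw":[0,0,0,0,0],"gripper":[255,255,255,255,255]}'
python3 -m creep '{"translation":[[0.4,2,0],[0.8,4,0],[1,5,0],[1,5,0],[1,5,0]],"yaw":[0,0,0,0,0],"gripper":[255,255,255,255,255]}'
```

```text
time_s: 7.37
ee_pos: [0.5789, -0.1165, 0.0432]
eef_rot: [3.141, 0.005, 2.957]
force: [0.2, 0.1, 0.9]
grip_width: 0.0008
time_s: 7.78
ee_pos: [0.5839, -0.0912, 0.0432]
eef_rot: [3.141, 0.005, 2.957]
force: [0.0, -2.5, 1.9]
grip_width: 0.0008
time_s: 8.2
ee_pos: [0.588, -0.0708, 0.0432]
eef_rot: [3.141, 0.005, 2.957]
force: [-1.4, -2.8, 1.1]
grip_width: 0.0007
time_s: 8.62
ee_pos: [0.589, -0.0657, 0.0432]
eef_rot: [3.14, 0.005, 2.957]
force: [0.4, 0.2, 0.3]
grip_width: 0.0005
```

```bash

python3 -m creep '{"translation":[[0.2,1,0],[0.4,2,0],[0.6,3,0],[0.8,4,0],[0.8,4,0]],"yaw":[0,0,0,0,0],"gripper":[255,255,255,255,255]}'
python3 -m creep '{"translation":[[0.1,0.5,0],[0.2,1,0],[0.3,1.5,0],[0.4,2,0]],"yaw":[0,0,0,0],"gripper":[255,255,255,255]}'
python3 - <<'E'
from blk import *
c=shot('top','top7');cs=shot('side','side7')
cv2.imwrite('pics/s7.png',np.vstack([cv2.resize(c['pixels'][135:205,300:430,::-1],(550,296)),cv2.resize(cs['pixels'][180:254,300:430,::-1],(550,300))]))
E
```

```text
time_s: 9.03
ee_pos: [0.5898, -0.0615, 0.0431]
eef_rot: [3.14, 0.005, 2.957]
force: [-0.4, -1.0, -1.0]
grip_width: 0.0004
time_s: 9.37
ee_pos: [0.5902, -0.0595, 0.0431]
eef_rot: [3.14, 0.005, 2.957]
force: [0.2, -2.9, 1.0]
grip_width: 0.0004
```

View pics/s7.png

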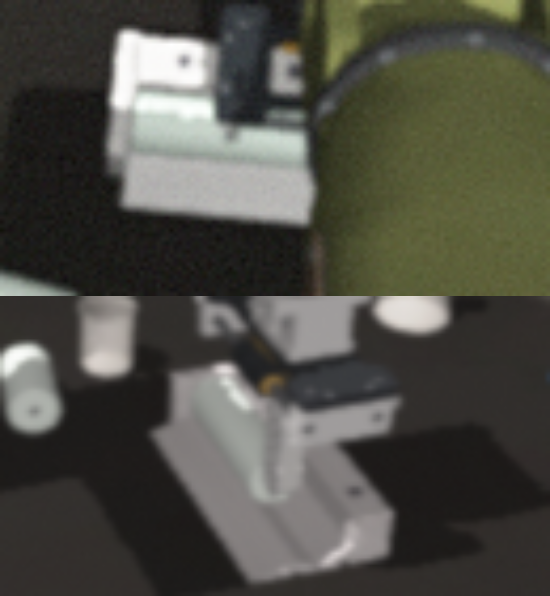

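Bar is at or nearly at the stop. I'll creep on in half-millimetre rows and watch for the force to rise.

```bash

python3 -m creep '{"translation":[[0.1,0.5,0],[0.2,1,0],[0.3,1.5,0]],"yaw":[0,0,0],"gripper":[255,255,255]}'
```

```text
time_s: 9.72
ee_pos: [0.5906, -0.0579, 0.0432]
eef_rot: [3.14, 0.005, 2.957]
force: [-0.6, -3.6, 0.3]
grip_width: 0.0005
```

```bash

python3 -m creep '{"translation":[[0.1,0.5,0],[0.2,1,0],[0.3,1.5,0]],"yaw":[0,0,0],"gripper":[255,255,255]}'
```

```text
time_s: 9.97
ee_pos: [0.5907, -0.0571, 0.0431]
eef_rot: [3.142, 0.004, 2.957]
force: [-2.4, -12.3, 1.4]
grip_width: 0.0003
```

The stop is reached: 12 N, and the tool halted short of its target. I'll back off, lift and check.

```bash

python3 -m creep '{"translation":[[-1,-5,0],[-3,-15,0],[-6,-30,0],[-6,-30,40],[-6,-30,80]],"yaw":[0,0,0,0,0],"gripper":[255,255,255,255,255]}'
python3 -m creep '{"translation":[[-30,-30,20],[-60,-60,40],[-90,-90,60],[-120,-120,60],[-120,-120,60]],"yaw":[0,0,0,0,0],"gripper":[255,255,255,255,255]}'
python3 - <<'E'
from blk import *
c=shot('top','top8');cs=shot('side','side8'); P=cloud(c)
O=np.array([.596,-.028]);xb=np.array([.9819,-.1896]);yb=np.array([.1896,.9819])
B=np.stack([(P[...,:2]-O)@xb,(P[...,:2]-O)@yb,P[...,2]],-1)
m=(abs(B[...,0])<.018)&(abs(B[...,1])<.095)&(B[...,2]>.03)&(B[...,2]<.06); q=B[m]
print(len(q),np.percentile(q,[1,3,50,97,99],axis=0).round(4)); k=q[q[:,2]>.038]; print(np.polyfit(k[:,1],k[:,0],1))
d=cv2.absdiff(c['pixels'],np.load('pics/top0.npz')['pixels'])
cv2.imwrite('pics/s8.png',np.vstack([cv2.resize(c['pixels'][130:270,270:480,::-1],(450,300)),cv2.resize(cs['pixels'][160:300,230:410,::-1],(385,300)) if 0 else cv2.resize(cs['pixels'][160:290,240:435,::-1],(450,300))]))
E
```

```text
time_s: 10.38
ee_pos: [0.5832, -0.088, 0.1222]
eef_rot: [3.141, -0.0, 2.956]
force: [0.7, 0.0, 0.5]
grip_width: 0.0009
time_s: 10.8
ee_pos: [0.4608, -0.2108, 0.1837]
eef_rot: [-3.141, 0.002, 2.954]
force: [0.9, -0.0, 0.8]
grip_width: 0.0005
557 [[-0.0163 -0.017   0.0308]
 [-0.0157 -0.0153  0.0318]
 [-0.0019  0.0378  0.042 ]
 [ 0.0166  0.0917  0.0471]
 [ 0.0179  0.0938  0.0478]]
[0.002793   0.00109931]
```

View pics/s8.png

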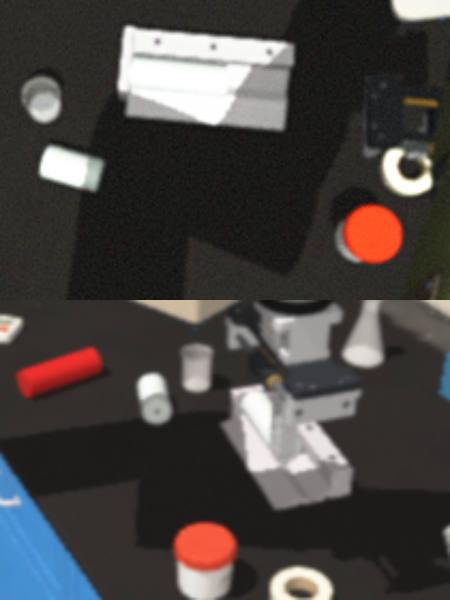

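The bar's free end is at about -18 mm (home is -20 mm), it is against the stop and in line with the groove, and the bystanders are in place.

```bash
python3 -c "
from station import ctrl
print(ctrl.hand_in(), ctrl.get_obs()['time_s'])"
```

```text
the job is handed in; nothing more can be done
the job is handed in; nothing more can be done
```

I rolled the long bar along the bench with both fingertips, squaring it to the groove on the way. I then pushed it up the ramp until it dropped into the groove. With the fingers closed, I slid it by its free end until the force rose to 12 N at the end stop, then backed off and handed in at about 11 s. No verdict was reported.

**Last checks from the top camera's depth:**
- **Across the groove:** the bar's axis is about 1 mm from the seated line, and its angle to the groove is about 0.003 rad.
- **Along the groove:** its free end reads about -18 mm, where -20 mm is fully home. That is within the 2 mm calibration error. The tool's own position at the stop read about 3 mm beyond my estimate of home, so the force rise is my main evidence that the bar is home.
- **Bystanders:** the short bar, pot, tape and beaker looked unmoved by eye in the final picture. I did not measure them, and the timer was mostly outside the crops; the arm stayed away from it.
- **Quarter turn:** I did not measure the roll directly. The bar travelled about 80 mm on the bench before the ramp, which is well over a quarter turn if it rolled without slipping.

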